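# Set the bench suction head and hold its sprung gate half open

## Robot

A 6-joint arm with a two-finger parallel gripper is mounted at the origin on the work surface. World frame = base frame: x ahead of the robot, y to its left, z up, the work surface at z = 0. Lengths are in m, angles in rad, forces in N, time in s.
With the tool pointing down it reaches from about 0.35 to 0.775 m from the base axis. Payload 5.5 kg.
Tool frame: the origin (TCP) lies on the centre line of the jaws, within the pads' length; the fingertips stand 11 mm ahead of it and the grasp point (between the pads) lies 8 mm behind it (env.tip_reach is the distance from the TCP to the fingertips, in m); z points along the fingers, x is the direction in which the jaws open and shut, and the axes are right-handed (so a half turn about z gives the same grasp; the last joint's range is limited). The gripper opens to 85 mm and grips with 20 to 120 N. Pads are 22 mm wide; open, the fingers measure 114 mm over their backs; the gripper's body (76 mm by 85 mm) begins 54 mm behind the grasp point. The pads swing forward as they close: fully open they stand 13 mm farther back than shut.
Start: joints at [-1.309, 0.313, 0.046, 1.304, 0, 1.431], TCP at [0.225, -0.529, 0.242] pointing down, gripper open.
Joint ranges: [-2.76, 2.76], [-0.86, 1.69], [-1.03, 1.26], [-2.2, 2.34], [-1.47, 1.5], [-3.14, 3.14]. Speed limits (rad/s): [2.57, 2.57, 3.14, 3.14, 3.14, 3.14].

## Interface

Orientations are given as a unit quaternion [w, x, y, z].
In Python, from workcell import env gives the robot as it stands.
- The arm moves only by the tool carry_out, never from a script. Its argument "moves" is one flat list of numbers, 7 for each row, row after row: the gripper command: -1 is shut, 1 is fully open, values between are in proportion, then the shift along the tool's x, y, z in m, then the turn, a rotation vector about the tool's x, y, z in degrees. A call has exactly 5 rows; each row shifts and turns the pose as measured when the row begins, along the tool's axes as they then stand; what a row does not reach is not made up. A row lasts 1/8 s, in which the tool goes at most 62.5 mm and 10.7 degrees, less where a joint would pass 70% of its speed; a pose out of reach is approached as far as the arm can. A call is refused whole if a number of a shift passes 0.0625 or a number of a turn 10.7, either way. A call with a gripper value outside its range is refused whole. The fingers move at their own pace and stop on an object; "squeeze" is the grip in N (left out, the last holds). Time passes only in rows, so rows that do not move let the fingers close, or fill a call up. It gives the time, the measured TCP pose, the force and the opening at its end, in the units of the state.
- env.get_state(): the state, without advancing time (a new reading comes with each control period).
- env.read_camera(name): name is "scene" or "side" or "wrist"; returns the picture (480x640x3 uint8, red, green, blue); there is no depth.
- env.calibration(name): a dict with "camera_matrix" (3x3 intrinsics, pixels), "rvec" (rotation vector, rad) and "tvec" (3), from world to camera coordinates, as OpenCV has them; the wrist camera has in their place "hand_eye" (4x4, takes a point from camera to tool coordinates, whose origin is the TCP and whose axes are the tool frame's). Camera axes: x right, y down, z forward; pixel columns grow to the right and rows downward; lengths in m; the calibration is good to about 2 mm. A picture is of the moment at which its call begins: read the wrist's pose just before it. calibration takes no time and is no camera call.
- env.hand_in(): hands the job in, once; it reports no verdict.
The state is a dict: "clock": time; "joint_pos": joint angles; "qvel": joint speeds; "tau": joint torques, N m; "tcp_pos": TCP position; "orientation": TCP orientation; "wrist_force": force on the tool from outside, world axes, zero at the start; "ft_torque": the same for the moment, N m; "finger_gap": finger opening in m.
Only numpy, scipy, OpenCV 4.12 (cv2) and the standard library are available. Lean on these libraries where they do the work, as an engineer would, in place of code of your own. Each camera call takes 0.05 s, during which the arm holds its last target. There are 200 camera calls.

## Task

With its gate still shut, slide the blue suction head along the bench extraction rail until its red pointer lines up with the green mark (not the white one). Then pull the brass gate towards the robot's side with the fingers, against its spring, to half travel (the yellow line, never near wide open), and finish while still holding it there with the head still at the mark. Leave the jar, the small plane and the violin neck where they are.

Things in the scene. Friction and masses are not known exactly. Their poses are not given: they have to be found in the camera images.
- rail: Fixed aluminium extraction rail (suction duct) lying on the bench, 160 mm (own x) by 460 mm (own y, the sliding direction), 40 mm high, with a grey pipe stub 82 mm long off its -y end. Origin: centre of its underside; own z up; own x points away from the robot, turned at most about 12 degrees. Position and turn vary.
- head (a joint): Slide of the blue suction head along the rail, in m; grows towards the rail's own +y, 0 at mid-rail, ends at -0.13 and +0.13. About 4 N of friction; stays where it is left; mass 0.6 to 1.3 kg. The head is a block 215 mm (rail x, from -115 to +100 mm) by 120 mm (rail y) by 30 mm high, its deck 70 mm above the bench.
- head_port (a point): Centre of the 60 mm square black suction port in the head's deck, 70 mm above the bench, covered by the shut gate. Steel guides either side of the gate (40 to 49 mm from the centre line, tops 84 mm above the bench) carry lines for the gate's trailing edge (the one away from the robot): white for shut, yellow for half travel, white for wide open.
- head_knob (a point): Centre of the upright round wooden knob for moving the head: 24 mm diameter, 48 mm tall, top 118 mm above the bench; this point is 96 mm above the bench, 72 mm from the head's centre along rail +x (away from the robot). Rigid with the head.
- head_pointer (a point): Tip of the head's red pointer bar (6 mm wide, lying across the far end of the deck), on its far edge, 114 mm from the head's centre line along rail +x, 72 mm above the bench, in the head's middle along rail y.
- green_mark: Fixed green mark beyond the rail, 84 mm high: an 8 mm post with a 24 mm wide block and a 6 mm wide tooth pointing at the rail. Origin: on the bench, in line with the tooth; own axes parallel to the rail's. The red pointer lines up when it is level with this origin along rail y. It lies 70 to 115 mm from mid-rail, on either side.
- white_mark: The other mark, the same but white, on the other side of mid-rail: not wanted.
- gate (a joint): Travel of the brass gate, in m: 0 shut (covers the port), 0.06 wide open, 0.03 half travel (trailing edge at the yellow line, port half uncovered). It opens along rail -x (towards the robot). A spring shuts it: about 3.9 N when shut, 7.8 N at half, 11.7 N wide open; let go, it shuts by itself.
- gate_tab (a point): Centre of the gate's upright dark wooden tab: 14 mm thick (rail x), 30 mm wide (rail y), 45 mm tall above the 6 mm brass plate. The plate's top is 76 mm, the tab's top 121 mm and this point 101 mm above the bench. With the gate shut it is 30 mm from the head's centre along rail -x (102 mm from the knob); it moves with the gate.
- jar: Amber glass jar with red lid, 68 mm diameter, 85 mm tall, at the right; origin at the centre of its underside. Leave alone.
- plane: Small brass violin maker's plane with wooden wedge and grip, 100 by 36 mm, about 51 mm tall, at the left; origin at the centre of its underside. Leave alone.
- neck: Unfinished pale violin neck with scroll, about 250 mm long and 36 mm high, lying beyond the rail; origin at its underside. Leave alone.
Mind the look-alikes: they are no part of the job. Of the things that look like the green_mark, the smallest one is meant.

How it is judged:
On the way, in this order (a step that is already met when the one before it is completed fails the run):
1. the red pointer is lined up with the green mark (7 mm) with the gate still shut (under 8 mm open) (y of head_pointer in the frame of green_mark between -0.007 and 0.007 m and value of joint gate below 0.008 m), for 0.3 s.
2. the fingers hold the gate at half travel (24 to 36 mm), the head still at the green mark (y of head_pointer in the frame of green_mark between -0.007 and 0.007 m and value of joint gate between 0.024 and 0.036 m and contact force between the fingers and gate above 2 N), for 0.5 s.
At the end, for the whole second after the job is handed in: The fingers hold the gate (more than 2 N) at half travel, 24 to 36 mm of 60 mm, with the head's pointer within 7 mm of the green mark along the rail, all through the last second (all of step 2); the arm keeps its last pose, push and grip.
It fails at once if the gate is pulled near wide open (beyond 50 mm of 60) (value of joint gate above 0.05 m).
It fails at once if the jar is moved by more than 25 mm (distance of jar from where it was at the start of the episode above 0.025 m).
It fails at once if the plane is moved by more than 25 mm (distance of plane from where it was at the start of the episode above 0.025 m).
It fails at once if the neck is moved by more than 25 mm (distance of neck from where it was at the start of the episode above 0.025 m).
It also fails if it takes over 48 s, if anything falls off the work surface, if the arm or the gripper's body presses on something with over 40 N, if the wrist force passes 120 N, or if a joint passes its speed limit or range.

## Working session

There is one attempt and no reset: what is moved stays moved. The work goes in short steps, Python scripts to look and compute and a tool call to move; the robot and the scene stay as the last step left them, time stands still between calls to the robot, and variables do not carry over. Pictures are saved under pics/ and viewed, about 8 in all and at most 12, crops included, and the job is handed in when it is done.

Besides the shell and the picture viewer there is one more tool, called after "Request:" in YAML: its name, and indented under it one key for each argument. carry_out: Moves the arm, as the interface text tells. Its arguments: {"type":"object","properties":{"moves":{"type":"array"},"squeeze":{"type":"number"}},"required":["moves"]}

```bash
mkdir -p pics
cat > h.py <<'E'
import numpy as np,cv2
from workcell import env
from scipy.spatial.transform import Rotation as R
def cam(n):
    c=env.calibration(n);K=np.array(c["camera_matrix"])
    if "rvec" in c:
        Rm=cv2.Rodrigues(np.array(c["rvec"],float))[0];t=np.array(c["tvec"],float).ravel()
        return K,Rm.T,-Rm.T@t
    s=env.get_state();q=s["orientation"];Rt=R.from_quat([q[1],q[2],q[3],q[0]]).as_matrix()
    H=np.array(c["hand_eye"]);return K,Rt@H[:3,:3],Rt@H[:3,3]+np.array(s["tcp_pos"])
def ray(C,uv,z):
    K,Rw,o=C;d=Rw@np.linalg.solve(K,[uv[0],uv[1],1]);return o+d*(z-o[2])/d[2]
def proj(C,p):
    K,Rw,o=C;v=K@(Rw.T@(np.array(p)-o));return v[:2]/v[2]
def shot(n,f):
    C=cam(n);im=np.array(env.read_camera(n))[:,:,::-1].copy();cv2.imwrite("pics/"+f,im);return C,im
E
python3 - <<'E'
from h import *
for n in("scene","side","wrist"):
    C,im=shot(n,n+"0.png");print(n,C[2],C[1][:,2])
print(env.get_state())
E
```

```text
scene [ 1.47018116 -0.07137489  0.85649541] [-0.75047343  0.06546383 -0.65765045]
side [ 0.09240965 -1.22496408  1.12566708] [ 0.30128855  0.72407434 -0.62043659]
wrist [ 0.28729902 -0.50340321  0.37311403] [-0.24226158 -0.10138438 -0.96489923]
{'clock': 0.15, 'joint_pos': array([-1.30862817e+00,  3.13884774e-01,  4.52423607e-02,  1.30364390e+00,
        8.26048065e-06,  1.43120492e+00]), 'qvel': array([ 0.00143344, -0.00248362,  0.00523518, -0.00164982,  0.00194338,
        0.00029427]), 'tau': array([ 1.70252988e-03, -4.81064451e+01,  2.98815429e+01,  1.39566642e-02,
       -9.89376917e-05,  1.62920651e-05]), 'tcp_pos': array([ 0.22474448, -0.52884161,  0.24158236]), 'orientation': array([-4.96628332e-04,  8.33977704e-01, -5.51797638e-01, -5.55329968e-04]), 'wrist_force': array([0.17217124, 0.29131437, 0.44050472]), 'ft_torque': array([-0.08042078, -0.03569644,  0.00832698]), 'finger_gap': 0.08553361121282921}
```

View pics/scene0.png

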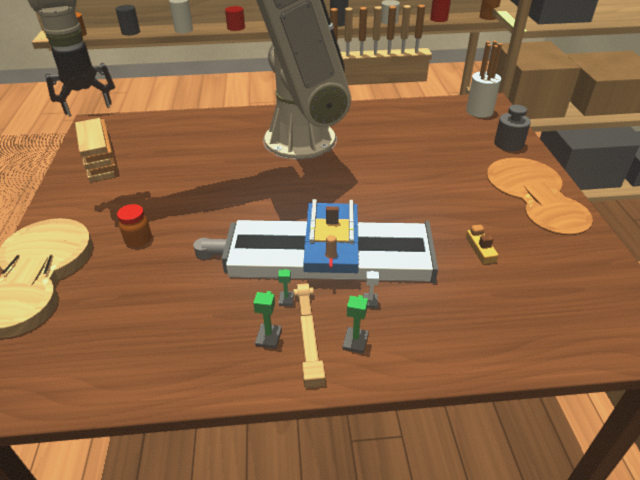

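View pics/side0.png

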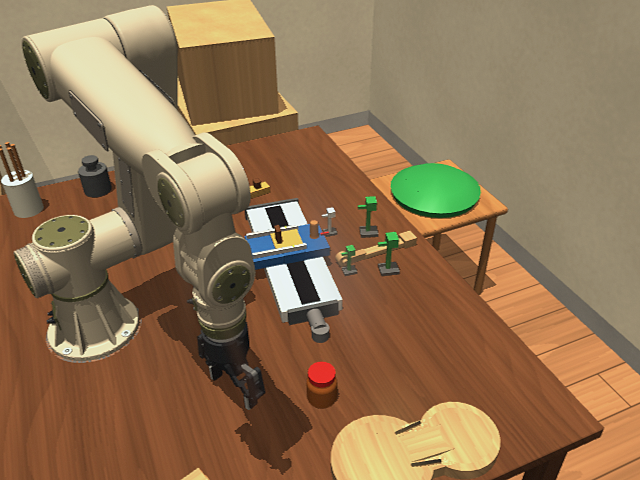

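The scene picture shows three green posts: a small one at (285,285) near the rail, and two larger ones at (267,318) and (357,322). The white post is at (372,288). In the side view the small green post is at (349,262). The smallest one, (285,285), is the target. I'll check it in a crop and measure.

Run:
```python
from h import *
im=cv2.imread("pics/scene0.png");cv2.imwrite("pics/crop1.png",cv2.resize(im[190:320,200:450],None,fx=3.2,fy=3.2,interpolation=cv2.INTER_CUBIC))
for n in("scene","side"):
    im=cv2.imread(f"pics/{n}0.png");hsv=cv2.cvtColor(im,cv2.COLOR_BGR2HSV);C=cam(n)
    for nm,lo,hi,z in(("green",(50,120,50),(75,255,255),.084),("blue",(100,150,50),(125,255,255),.07),("red",(0,220,150),(3,255,255),.072),("brass",(20,130,150),(30,255,255),.076)):
        m=cv2.inRange(hsv,lo,hi);k,l,st,ce=cv2.connectedComponentsWithStats(m)
        for i in range(1,k):
            if st[i,4]>8 and 180<ce[i][1]<360: print(n,nm,st[i],ce[i].round(1),ray(C,ce[i],z).round(4))
# rail end/edges, white mask in scene
im=cv2.imread("pics/scene0.png");hsv=cv2.cvtColor(im,cv2.COLOR_BGR2HSV);C=cam("scene")
m=cv2.inRange(hsv,(0,0,190),(180,40,255));m[:200]=0;m[290:]=0;m[:,:215]=0;m[:,440:]=0
pts=cv2.findNonZero(m);
for u in(240,260,280,300,370,390,410,425):
    r=np.flatnonzero(m[:,u]);print(u,r.min(),r.max(),ray(C,(u,r.min()),.04).round(4),ray(C,(u,r.max()),.04).round(4))
```

```text
scene green [279 269  11   8  78] [284.  272.9] [ 0.6794 -0.0744  0.084 ]
scene green [254 291  20  15 226] [263.7 298.2] [ 0.7464 -0.1176  0.084 ]
scene green [347 295  21  16 232] [357.3 302.4] [0.7762 0.0646 0.084 ]
scene brass [525 194   5   4  15] [527.4 195.3] [0.4588 0.5378 0.076 ]
scene brass [315 220  34  21 568] [331.6 230.4] [0.5431 0.0405 0.076 ]
scene brass [468 230  30  27 191] [483.5 246.5] [0.6329 0.3678 0.076 ]
side green [ 391  163   90   55 3698] [435.1 189.6] [1.0372 0.0666 0.084 ]
side green [358 196  19  35 232] [368.8 208. ] [0.8109 0.0654 0.084 ]
side green [378 232  21  37 285] [389.6 245.1] [ 0.7816 -0.1117  0.084 ]
side green [346 245   9   6  40] [350.2 247.8] [ 0.6803 -0.0773  0.084 ]
side blue [253 224  60  45 652] [285.2 253.2] [ 0.5189 -0.0095  0.07  ]
side blue [245 235  30  17 311] [260.6 243.3] [0.473  0.0587 0.07  ]
side brass [250 182  20  10  74] [258.8 186.7] [0.5609 0.32   0.076 ]
side brass [270 229  32  19 345] [287.2 238.3] [0.5451 0.0413 0.076 ]
240 220 265 [ 0.4375 -0.1741  0.04  ] [ 0.599  -0.1713  0.04  ]
260 221 265 [ 0.4465 -0.1251  0.04  ] [ 0.6036 -0.1268  0.04  ]
280 221 265 [ 0.4516 -0.0762  0.04  ] [ 0.6082 -0.0824  0.04  ]
300 221 266 [ 0.4567 -0.0273  0.04  ] [ 0.6159 -0.0382  0.04  ]
370 223 277 [0.4822 0.142  0.04  ] [0.666  0.1109 0.04  ]
390 223 268 [0.4872 0.1904 0.04  ] [0.6427 0.1596 0.04  ]
410 223 268 [0.4923 0.2388 0.04  ] [0.6472 0.2036 0.04  ]
425 228 268 [0.5147 0.2704 0.04  ] [0.6506 0.2365 0.04  ]
```

View pics/crop1.png

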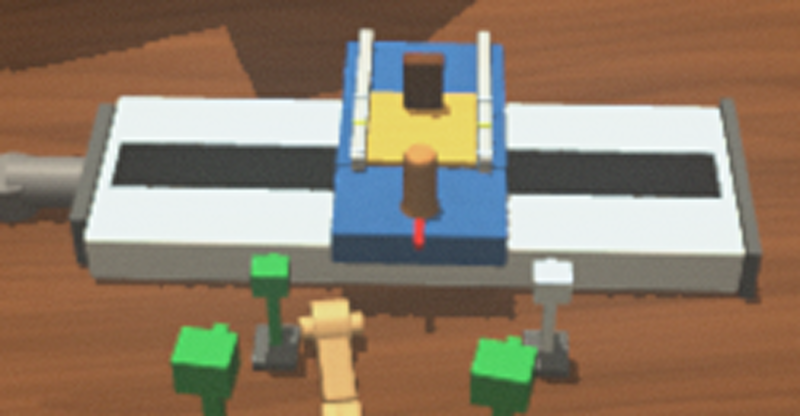

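The crop confirms it: the small green post (block at about (284,273)) sits next to the rail on its -y side. Knob top is at about (331,238) and the red pointer tip at about (331,266).

Run:
```python
from h import *
C=cam("scene");th=np.deg2rad(-7.3);ex=np.array([np.cos(th),np.sin(th)]);ey=np.array([-ex[1],ex[0]])
f=lambda n,uv,z:print(n,(p:=ray(C,uv,z)).round(4),"rail x,y",(ex@p[:2]).round(4),(ey@p[:2]).round(4))
g=lambda c:(200+c[0]/3.2-.3,190+c[1]/3.2-.3)
f("knobtop",g((420,153)),.118);f("pointer",g((419,243)),.072)
f("tabtop",g((424,60)),.121)
f("deckFL",g((333,238)),.07);f("deckFR",g((507,237)),.07);f("deckNL",g((348,43)),.07);f("deckNR",g((502,45)),.07)
f("green top far",g((270,263)),.084);f("white",g((553,267)),.084)
s=cam("side");p=ray(s,(350.2,247.8),.08);print("side green",p,ex@p[:2],ey@p[:2])
```

```text
knobtop [0.6165 0.0305 0.118 ] rail x,y 0.6076 0.1086
pointer [0.655  0.0258 0.072 ] rail x,y 0.6464 0.1089
tabtop [0.5195 0.0442 0.121 ] rail x,y 0.5097 0.1099
deckFL [ 0.6422 -0.0309  0.07  ] rail x,y 0.6409 0.0509
deckFR [0.6532 0.0856 0.07  ] rail x,y 0.637 0.1679
deckNL [ 0.4262 -0.0035  0.07  ] rail x,y 0.4232 0.0507
deckNR [0.4411 0.1139 0.07  ] rail x,y 0.4231 0.169
green top far [ 0.6763 -0.0742  0.084 ] rail x,y 0.6802 0.0124
white [0.6987 0.1082 0.084 ] rail x,y 0.6793 0.1961
side green [ 0.68255338 -0.07315988  0.08      ] 0.6863169353271735 0.014161499509285186
```

Request:
carry_out:
  moves: [1, 0, -0.06, 0, 0, 0, -10.5, 1, 0, -0.06, 0, 0, 0, -10.5, 1, 0.0, -0.06, 0, 0, 0, -10.5, 1, 0, -0.05, 0, 0, 0, -10.5, 1, 0, -0.05, 0, 0, 0, -10.5]

```text
clock: 0.78
tcp_pos: [0.4249, -0.3421, 0.2388]
orientation: [-0.001, 0.993, -0.118, -0.001]
wrist_force: [0.9, -0.4, -0.6]
finger_gap: 0.0855
```

Request:
carry_out:
  moves: [1, 0.013, -0.053, 0, 0, 0, -10.7, 1, 0.022, -0.05, 0, 0, 0, -10.7, 1, 0.031, -0.045, 0, 0, 0, -10.7, 1, 0.039, -0.039, 0, 0, 0, -10.7, 1, 0.046, -0.031, 0, 0, 0, -10.7]

```text
clock: 1.4
tcp_pos: [0.5506, -0.0884, 0.2381]
orientation: [-0.002, 0.939, 0.343, -0.001]
wrist_force: [0.7, -0.9, 0.6]
finger_gap: 0.0852
```

Request:
carry_out:
  moves: [1, 0.032, -0.012, 0, 0, 0, -10.7, 1, 0.033, -0.006, 0, 0, 0, -10.7, 1, 0.034, 0, 0, 0, 0, -10.7, 1, 0.033, 0.006, 0, 0, 0, -10.5, 1, 0, 0, 0, 0, 0, 0]

```text
clock: 2.02
tcp_pos: [0.6171, 0.0393, 0.236]
orientation: [-0.004, 0.747, 0.665, -0.001]
wrist_force: [-0.4, 0.4, -0.3]
finger_gap: 0.0857
```

Run:
```python
from h import *
C,im=shot("wrist","w1.png");s=env.get_state();print(s["tcp_pos"],s["orientation"],s["joint_pos"])
print(np.rad2deg(2*np.arctan2(s["orientation"][2],s["orientation"][1])))
```

```text
[0.6165913  0.03827292 0.23607385] [-0.00357099  0.74767211  0.66405755 -0.00110738] [-0.06948147  0.40519295  0.16368504  1.33594028  0.00341557  0.04882585]
83.22083945117431
```

View pics/w1.png

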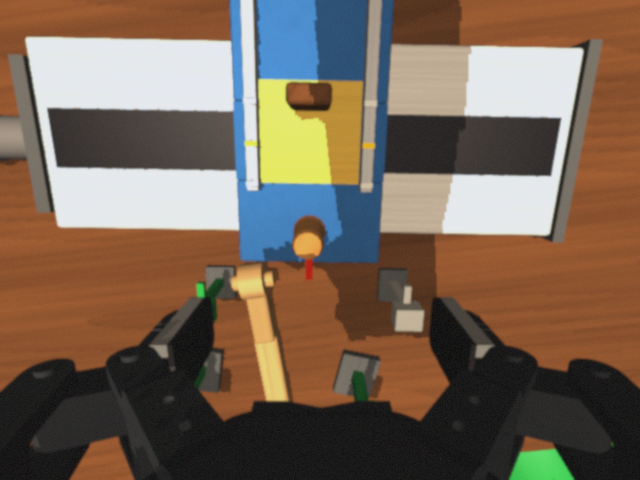

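The wrist view shows the knob top at (307,245), the red pointer tip at (309,278), the green tooth at (201,291) and its base at (220,283), the white tooth at (407,293), and the tab top at (309,92).

Run:
```python
from h import *
C=cam("wrist");th=np.deg2rad(-7.3);ex=np.array([np.cos(th),np.sin(th)]);ey=np.array([-ex[1],ex[0]])
f=lambda n,uv,z:print(n,(p:=ray(C,uv,z)).round(4),"rail x,y",(ex@p[:2]).round(4),(ey@p[:2]).round(4))
f("knobtop",(307.5,245),.118);f("pointer",(309,278),.072);f("tabtop",(309,93),.121)
f("tooth",(201,291),.078);f("gbase",(220,283),.008);f("wtooth",(407,293),.078);f("wbase",(393,285),.008)
for uv in((62,228),(555,235),(28,38),(583,48)):f("rail",uv,.04)
s=env.get_state();p=s["tcp_pos"];print("tcp",ex@p[:2],ey@p[:2])
q=s["orientation"];print(R.from_quat([q[1],q[2],q[3],q[0]]).as_matrix().round(3))
```

```text
knobtop [0.6199 0.028  0.118 ] rail x,y 0.6113 0.1066
pointer [0.6619 0.0223 0.072 ] rail x,y 0.6537 0.1063
tabtop [0.5196 0.042  0.121 ] rail x,y 0.5101 0.1077
tooth [ 0.6604 -0.0709  0.078 ] rail x,y 0.6641 0.0136
gbase [ 0.6799 -0.077   0.008 ] rail x,y 0.6842 0.01
wtooth [0.6834 0.105  0.078 ] rail x,y 0.6646 0.191
wbase [0.7041 0.1051 0.008 ] rail x,y 0.685 0.1937
rail [ 0.5976 -0.2011  0.04  ] rail x,y 0.6183 -0.1235
rail [0.6588 0.2537 0.04  ] rail x,y 0.6212 0.3354
rail [ 0.4405 -0.1809  0.04  ] rail x,y 0.4599 -0.1234
rail [0.5011 0.2692 0.04  ] rail x,y 0.4628 0.3307
tcp 0.6067303469574179 0.11630963257812155
[[ 0.118  0.993 -0.006]
 [ 0.993 -0.118  0.004]
 [ 0.003 -0.007 -1.   ]]
```

Request:
carry_out:
  moves: [1, -0.009, 0.004, 0.03, 0, 0, 0.5, 1, 0, 0, 0.035, 0, 0, 0, 1, 0, 0, 0.035, 0, 0, 0, 1, 0, 0, 0.03, 0, 0, 0, 1, 0, 0, 0, 0, 0, 0]

```text
clock: 2.7
tcp_pos: [0.6167, 0.0239, 0.1032]
orientation: [-0.003, 0.755, 0.656, -0.002]
wrist_force: [-0.9, 1.0, 1.3]
finger_gap: 0.0853
```

Run:
```python
from h import *
C,im=shot("wrist","w2.png");s=env.get_state();p=s["tcp_pos"]
th=np.deg2rad(-7.5);ex=np.array([np.cos(th),np.sin(th)]);ey=np.array([-ex[1],ex[0]])
print(p,ex@p[:2],ey@p[:2],np.rad2deg(2*np.arctan2(s["orientation"][2],s["orientation"][1])))
```

```text
[0.61791561 0.02383001 0.10486875] 0.6095188124305828 0.10428030928176783 81.9304359108342
```

View pics/w2.png

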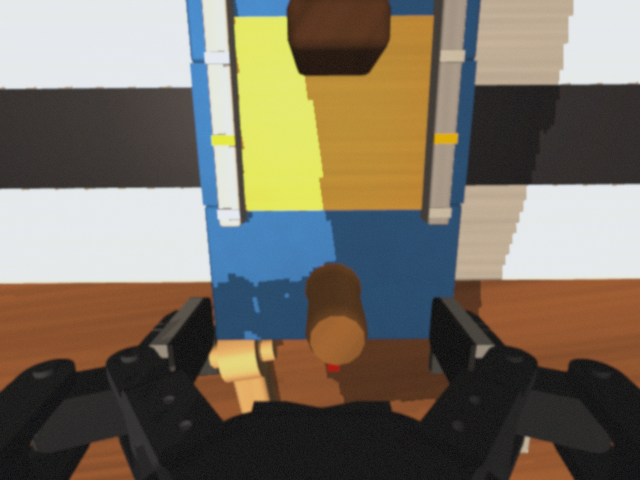

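The knob is centred between the open fingers at (336,340), about 4 mm to the right. I'll close on it.

Request:
carry_out:
  moves: [1, 0.004, 0.0, 0.005, 0, 0, 0, -1, 0, 0, 0, 0, 0, 0, -1, 0, 0, 0, 0, 0, 0, -1, 0, 0, 0, 0, 0, 0, -1, 0, 0, 0, 0, 0, 0]
  squeeze: 40

```text
clock: 3.38
tcp_pos: [0.6215, 0.0276, 0.105]
orientation: [0.001, 0.756, 0.655, 0.002]
wrist_force: [-0.4, 1.0, -0.2]
finger_gap: 0.0225
```

Request:
carry_out:
  moves: [-1, 0, 0, 0, 0, 0, 0, -1, -0.015, 0, 0, 0, 0, 0, -1, -0.02, 0, 0, 0, 0, 0, -1, -0.02, 0, 0, 0, 0, 0, -1, 0, 0, 0, 0, 0, 0]

```text
clock: 4.0
tcp_pos: [0.6143, -0.0259, 0.105]
orientation: [-0.0, 0.755, 0.656, 0.004]
wrist_force: [-1.5, -3.8, 0.6]
finger_gap: 0.0222
```

Request:
carry_out:
  moves: [-1, -0.015, 0, 0, 0, 0, 0, -1, -0.013, 0, 0, 0, 0, 0, -1, -0.006, 0, 0, 0, 0, 0, -1, 0, 0, 0, 0, 0, 0, -1, 0, 0, 0, 0, 0, 0]

```text
clock: 4.62
tcp_pos: [0.6099, -0.0585, 0.1051]
orientation: [-0.001, 0.754, 0.657, 0.006]
wrist_force: [0.5, 2.4, 1.8]
finger_gap: 0.0219
```

Run:
```python
from h import *
C,im=shot("scene","s2.png");D,im2=shot("side","d2.png");s=env.get_state();print(s["tcp_pos"],s["wrist_force"])
a=cv2.resize(im[190:310,220:420],None,fx=4,fy=4,interpolation=cv2.INTER_CUBIC);b=cv2.resize(im2[200:300,230:400],None,fx=4,fy=4,interpolation=cv2.INTER_CUBIC)
cv2.imwrite("pics/s2c.png",a)
```

```text
[ 0.60990532 -0.05851002  0.10505724] [-0.17487065  1.64427323  0.77538681]
```

View pics/s2c.png

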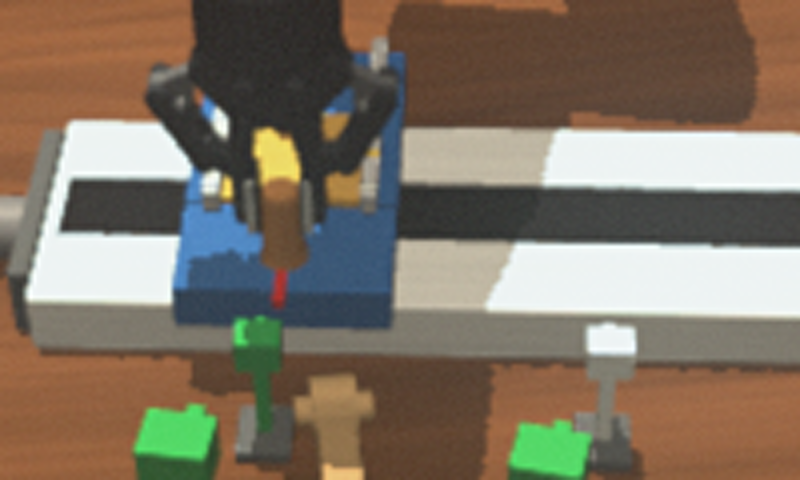

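The pointer is near the green tooth in this crop: pointer at about (279,300), tooth at (264,320).

Run:
```python
from h import *
th=np.deg2rad(-7.5);ex=np.array([np.cos(th),np.sin(th)]);ey=np.array([-ex[1],ex[0]])
C=cam("scene");D=cam("side")
def f(n,C,uv,z):
    p=ray(C,uv,z);print(n,np.round(uv,1),p.round(4),"rail",(ex@p[:2]).round(4),(ey@p[:2]).round(4))
g=lambda c:(220+c[0]/4-.3,190+c[1]/4-.3)
f("ptr",C,g((279,302)),.072);f("tooth",C,g((264,321)),.083);f("blocktop",C,g((259,328)),.084);f("base",C,g((263,432)),.006)
f("deckL",C,g((174,291)),.07);f("deckR",C,g((393,295)),.07);f("knobtop",C,g((283,186)),.118)
im=cv2.imread("pics/d2.png");hsv=cv2.cvtColor(im,cv2.COLOR_BGR2HSV)
for nm,lo,hi,z in(("green",(45,100,30),(80,255,255),.08),("red",(0,170,80),(4,255,255),.072)):
    m=cv2.inRange(hsv,lo,hi);k,l,st,ce=cv2.connectedComponentsWithStats(m)
    for i in range(1,k):
        if st[i,4]>3 and 190<ce[i][1]<290: print(st[i]);f(nm,D,ce[i],z)
cv2.imwrite("pics/d2c.png",cv2.resize(im[205:305,260:400],None,fx=5,fy=5,interpolation=cv2.INTER_CUBIC))
```

```text
ptr [289.4 265.2] [ 0.6446 -0.0618  0.072 ] rail 0.6472 0.0229
tooth [285.7 270. ] [ 0.6698 -0.0705  0.083 ] rail 0.6733 0.0175
blocktop [284.4 271.7] [ 0.6758 -0.0734  0.084 ] rail 0.6796 0.0155
base [285.4 297.7] [ 0.6767 -0.0751  0.006 ] rail 0.6807 0.0139
deckL [263.2 262.4] [ 0.6281 -0.1178  0.07  ] rail 0.6381 -0.0348
deckR [318.  263.4] [ 6.434e-01 -4.000e-04  7.000e-02] rail 0.6379 0.0836
knobtop [290.4 236.2] [ 0.6032 -0.0554  0.118 ] rail 0.6053 0.0238
[ 391  163   90   55 3808]
green [434.9 190. ] [1.0391 0.0698 0.08  ] rail 1.0211 0.2049
[358 196  19  35 246]
green [368.7 208.4] [0.8126 0.0686 0.08  ] rail 0.7967 0.1741
[378 232  21  37 302]
green [389.6 245.1] [ 0.7842 -0.1073  0.08  ] rail 0.7915 -0.004
[346 245   9  11  52]
green [350.7 248.7] [ 0.6821 -0.077   0.08  ] rail 0.6863 0.0126
[342 252   6   3  11]
green [344.3 252.9] [ 0.6586 -0.086   0.08  ] rail 0.6642 0.0007
```

View pics/d2c.png

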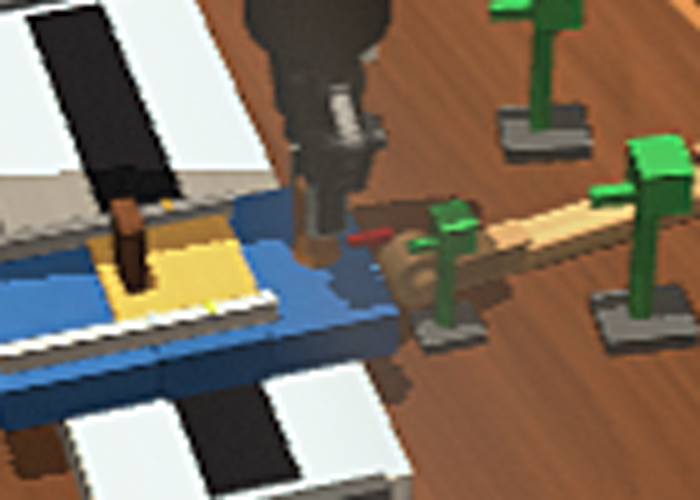

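The side crop shows the pointer tip at (393,234) and the tooth at (424,243), so the head is still several mm short. The scene view puts it about 8 mm short.

Request:
carry_out:
  moves: [-1, -0.008, 0, 0, 0, 0, 0, -1, -0.003, 0, 0, 0, 0, 0, -1, 0, 0, 0, 0, 0, 0, -1, 0, 0, 0, 0, 0, 0, -1, 0, 0, 0, 0, 0, 0]

```text
clock: 5.35
tcp_pos: [0.6086, -0.0683, 0.105]
orientation: [-0.001, 0.754, 0.657, 0.006]
wrist_force: [0.4, 2.2, 2.2]
finger_gap: 0.0226
```

Run:
```python
from h import *
th=np.deg2rad(-7.5);ex=np.array([np.cos(th),np.sin(th)]);ey=np.array([-ex[1],ex[0]])
def f(n,C,uv,z):
    p=ray(C,uv,z);print(n,np.round(uv,1),p.round(4),"rail",(ex@p[:2]).round(4),(ey@p[:2]).round(4))
D=cam("side");f("old ptr",D,(338.3,251.5),.072);f("old tooth",D,(344.5,253.3),.072);f("old base",D,(260+450/5,205+330/5),.006)
C,im=shot("scene","s3.png");D,im2=shot("side","d3.png");print(env.get_state()["tcp_pos"])
a=cv2.resize(im[245:310,260:325],None,fx=6,fy=6,interpolation=cv2.INTER_CUBIC)
b=cv2.resize(im2[235:300,320:385],None,fx=6,fy=6,interpolation=cv2.INTER_CUBIC)
cv2.imwrite("pics/c3.png",np.hstack([a,b]))
```

```text
old ptr [338.3 251.5] [ 0.651  -0.0652  0.072 ] rail 0.6539 0.0203
old tooth [344.5 253.3] [ 0.6628 -0.079   0.072 ] rail 0.6675 0.0081
old base [350. 271.] [ 0.6789 -0.0827  0.006 ] rail 0.6839 0.0067
[ 0.60859548 -0.06826103  0.10505013]
```

View pics/c3.png

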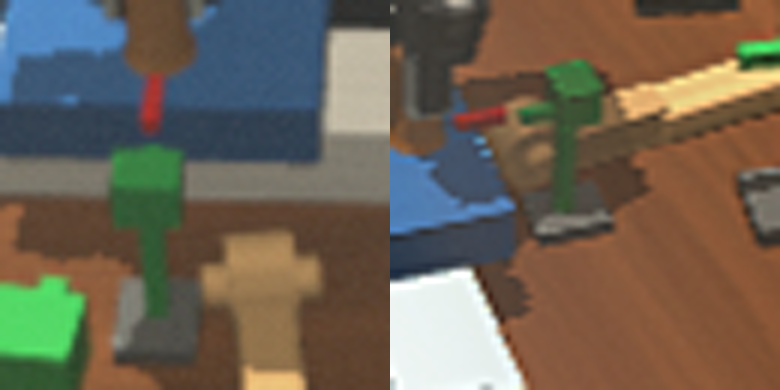

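Run:
```python
from h import *
th=np.deg2rad(-7.5);ex=np.array([np.cos(th),np.sin(th)]);ey=np.array([-ex[1],ex[0]])
def f(n,C,uv,z):
    p=ray(C,uv,z);print(n,np.round(uv,1),"rail",(ex@p[:2]).round(4),(ey@p[:2]).round(4))
C=cam("scene");D=cam("side");a=lambda u,v:(260+u/6-.4,245+v/6-.4);b=lambda u,v:(320+(u-390)/6-.4,235+v/6-.4)
f("S ptr",C,a(150,128),.072);f("S tooth",C,a(159,149),.078);f("S block",C,a(148,165),.084);f("S base",C,a(157,318),.006)
f("D ptr",D,b(504,114),.072);f("D tooth",D,b(522,116),.074);f("D toothroot",D,b(548,108),.074);f("D base",D,b(568,212),.006)
```

```text
S ptr [284.6 265.9] rail 0.6498 0.0127
S tooth [286.1 269.4] rail 0.6666 0.0176
S block [284.3 272.1] rail 0.6808 0.0152
S base [285.8 297.6] rail 0.6804 0.0145
D ptr [338.6 253.6] rail 0.6519 0.0116
D tooth [341.6 253.9] rail 0.6584 0.0056
D toothroot [345.9 252.6] rail 0.6713 0.0075
D base [349.3 269.9] rail 0.6834 0.0115
```

Both views agree the head is aligned to within about 3 mm. I'll release, rise and check from above.

Request:
carry_out:
  moves: [0.5, 0, 0, 0, 0, 0, 0, 0.5, 0, 0, 0, 0, 0, 0, 0.5, 0, 0, -0.04, 0, 0, 0, 0.5, 0, -0.02, -0.05, 0, 0, 0, 0.5, 0, -0.03, -0.03, 0, 0, 0]

```text
clock: 6.08
tcp_pos: [0.5564, -0.0641, 0.2233]
orientation: [-0.004, 0.754, 0.657, 0.003]
wrist_force: [-0.1, -0.5, -0.1]
finger_gap: 0.0639
```

Run:
```python
from h import *
C,im=shot("wrist","w4.png");s=env.get_state();print(s["tcp_pos"],s["orientation"],s["finger_gap"])
```

```text
[ 0.55373453 -0.0634813   0.22709689] [-0.0031378   0.75380466  0.65708415  0.00301782] 0.06396440072193249
```

View pics/w4.png

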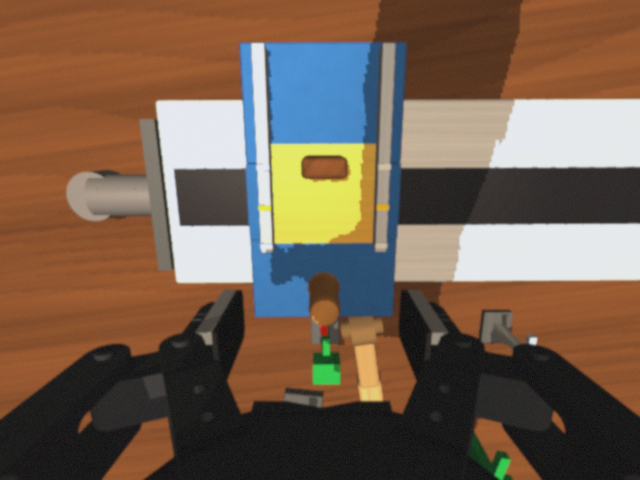

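From above, the red pointer (324,330) and the green tooth (326,346) are in line, about 1 px apart. The gate is shut and the tab top is at (325,165).

Run:
```python
from h import *
s=env.get_state();q=s["orientation"];Rt=R.from_quat([q[1],q[2],q[3],q[0]]).as_matrix()
th=np.deg2rad(-7.5);ex=np.array([np.cos(th),np.sin(th)]);ey=np.array([-ex[1],ex[0]])
C=cam("wrist")
for n,uv,z in(("ptr",(324,334),.072),("tooth",(326,345),.076),("block",(326.5,370),.084),("knob",(324,313),.118),("tab",(325,165),.121)):
    p=ray(C,uv,z);print(n,p.round(4),ex@p[:2],ey@p[:2])
p[2]=.103;print("tool shift to tab",Rt.T@(p-s["tcp_pos"]), "yaw",np.rad2deg(2*np.arctan2(q[2],q[1])))
k=np.array([.6086,-.0683])-.102*ex;print("tab from knob tcp",k)
```

```text
ptr [ 0.6505 -0.0733  0.072 ] 0.6545334022466236 0.012234128194497061
tooth [ 0.6592 -0.0728  0.076 ] 0.6630415983965694 0.013891542837434429
block [ 0.6787 -0.0751  0.084 ] 0.6826736218267133 0.014105056262906184
knob [ 0.6077 -0.0682  0.118 ] 0.6114478024717225 0.01167504733568639
tab [ 0.503  -0.0534  0.121 ] 0.505656878888036 0.012702112327515475
tool shift to tab [ 0.00197745 -0.05155066  0.12415817] yaw 82.15668858190297
tab from knob tcp [ 0.50747262 -0.05498633]
```

Request:
carry_out:
  moves: [0.5, 0.003, -0.045, 0, 0, 0, 0.0, 0.5, 0, -0.004, 0.04, 0, 0, 0, 0.5, 0, 0, 0.045, 0, 0, 0, 0.5, 0, 0, 0.03, 0, 0, 0, 0.5, 0, 0, 0, 0, 0, 0]

```text
clock: 6.75
tcp_pos: [0.5056, -0.0545, 0.1123]
orientation: [0.001, 0.754, 0.657, 0.004]
wrist_force: [0.4, 0.4, -0.1]
finger_gap: 0.0642
```

Run:
```python
from h import *
C,im=shot("wrist","w5.png");s=env.get_state();p=s["tcp_pos"];th=np.deg2rad(-7.5);ex=np.array([np.cos(th),np.sin(th)]);ey=np.array([-ex[1],ex[0]])
print(p,ex@p[:2],ey@p[:2],s["wrist_force"])
```

```text
[ 0.50671746 -0.05479843  0.11368063] 0.5095350549304669 0.01181028374391349 [-0.47185698  0.02353465  0.59156754]
```

View pics/w5.png

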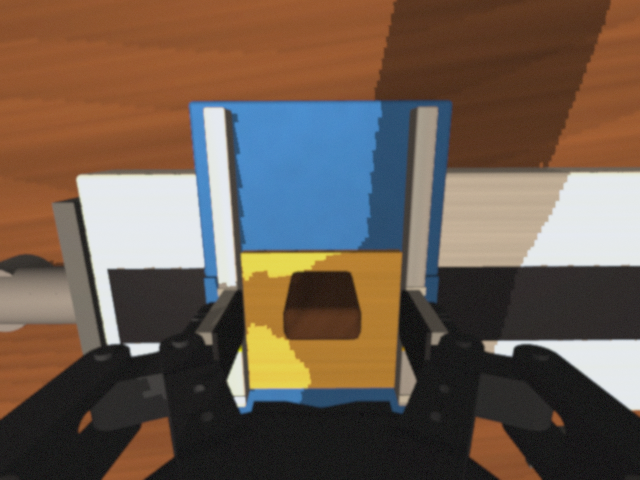

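The tab at (322,305) sits between the pads, with the fingers clear of the guides. I'll lower and grip.

Request:
carry_out:
  moves: [0.5, 0.002, 0, 0.009, 0, 0, 0, 0.5, 0, 0, 0, 0, 0, 0, -1, 0, 0, 0, 0, 0, 0, -1, 0, 0, 0, 0, 0, 0, -1, 0, 0, 0, 0, 0, 0]
  squeeze: 60

```text
clock: 7.42
tcp_pos: [0.51, -0.0538, 0.1083]
orientation: [0.005, 0.754, 0.657, 0.006]
wrist_force: [-0.2, 0.8, -3.3]
finger_gap: 0.0289
```

Request:
carry_out:
  moves: [-1, 0, 0, 0, 0, 0, 0, -1, 0, -0.008, 0, 0, 0, 0, -1, 0, -0.008, 0, 0, 0, 0, -1, 0, 0, 0, 0, 0, 0, -1, 0, 0, 0, 0, 0, 0]

```text
clock: 8.05
tcp_pos: [0.4973, -0.0521, 0.1083]
orientation: [0.008, 0.754, 0.657, 0.009]
wrist_force: [5.8, 0.1, -6.2]
finger_gap: 0.0286
```

Request:
carry_out:
  moves: [-1, 0, -0.008, 0, 0, 0, 0, -1, 0, -0.008, 0, 0, 0, 0, -1, 0, -0.003, 0, 0, 0, 0, -1, 0, 0, 0, 0, 0, 0, -1, 0, 0, 0, 0, 0, 0]

```text
clock: 8.68
tcp_pos: [0.4837, -0.0503, 0.1083]
orientation: [0.012, 0.754, 0.657, 0.014]
wrist_force: [6.8, 0.6, -6.0]
finger_gap: 0.0288
```

Run:
```python
from h import *
C,im=shot("scene","s6.png");print(env.get_state()["tcp_pos"],env.get_state()["wrist_force"])
C,im2=shot("wrist","w6.png");C,im3=shot("side","d6.png");print(env.get_state()["tcp_pos"],env.get_state()["wrist_force"])
a=cv2.resize(im[200:290,250:340],None,fx=4.4,fy=4.4,interpolation=cv2.INTER_CUBIC)
b=cv2.resize(im3[210:300,280:370],None,fx=4.4,fy=4.4,interpolation=cv2.INTER_CUBIC)
cv2.imwrite("pics/c6.png",np.hstack([a,b]))
```

```text
[ 0.48382002 -0.0502624   0.10834196] [ 7.53087301 -0.70172009 -5.81433525]
[ 0.48376035 -0.05026953  0.10834302] [ 7.04016393 -0.20493757 -6.88974934]
```

View pics/c6.png

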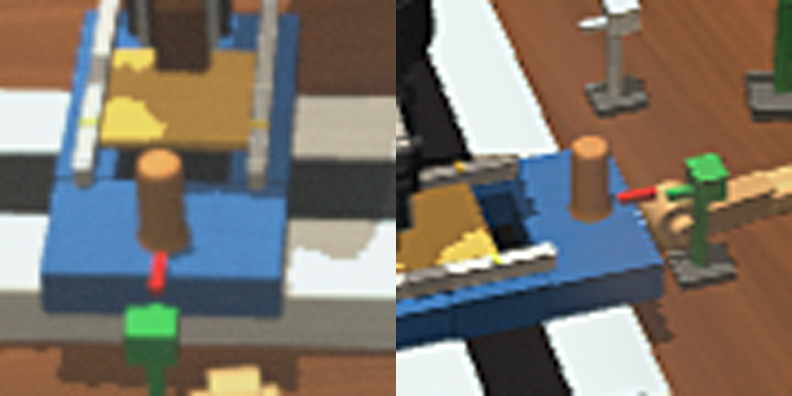

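The head is still at the mark: pointer and tooth are collinear in both halves. The gate's trailing edge hasn't quite reached the yellow line, so I'll compute the gap.

Run:
```python
from h import *
th=np.deg2rad(-7.5);ex=np.array([np.cos(th),np.sin(th)]);ey=np.array([-ex[1],ex[0]])
C=cam("scene");a=lambda u,v:(250+u/4.4-.4,200+v/4.4-.4)
D=cam("side");b=lambda u,v:(280+(u-396)/4.4-.4,210+v/4.4-.4)
def f(n,C,uv,z):
    p=ray(C,uv,z);print(n,(ex@p[:2]).round(4),(ey@p[:2]).round(4))
f("S edge top",C,a(178,145),.074);f("S yelL",C,a(89,122),.084);f("S yelR",C,a(259,123),.084)
f("D edge",D,b(497,262),.076);f("D edge far",D,b(468,190),.076);f("D yel far",D,b(460,166),.084);f("D yel near",D,b(494,262),.084)
f("S ptr",C,a(156,288),.072);f("S block",C,a(153,312),.084)
f("D ptr",D,b(655,191),.072);f("D tooth",D,b(668,191),.074)
```

```text
S edge top 0.5412 0.0161
S yelL 0.5357 -0.0303
S yelR 0.5341 0.0582
D edge 0.5416 -0.0258
D edge far 0.5422 0.0441
D yel far 0.5412 0.0584
D yel near 0.5377 -0.0342
S ptr 0.647 0.0134
S block 0.676 0.015
D ptr 0.6524 0.0141
D tooth 0.6592 0.0095
```

Request:
carry_out:
  moves: [-1, 0, -0.005, 0, 0, 0, 0, -1, 0, 0, 0, 0, 0, 0, -1, 0, 0, 0, 0, 0, 0, -1, 0, 0, 0, 0, 0, 0, -1, 0, 0, 0, 0, 0, 0]

```text
clock: 9.45
tcp_pos: [0.4842, -0.0503, 0.1084]
orientation: [0.016, 0.754, 0.657, 0.018]
wrist_force: [6.5, -0.6, -6.5]
finger_gap: 0.029
```

Request:
carry_out:
  moves: [-1, 0, -0.003, 0, 1, 0, 0, -1, 0, -0.003, 0, 1, 0, 0, -1, 0, -0.003, 0, 0.5, 0, 0, -1, 0, -0.002, 0, 0.3, 0, 0, -1, 0, -0.0015, 0, 0.3, 0, 0]

```text
clock: 10.07
tcp_pos: [0.48, -0.0498, 0.1083]
orientation: [0.001, 0.754, 0.657, 0.005]
wrist_force: [7.9, 0.9, -9.1]
finger_gap: 0.0285
```

Request:
carry_out:
  moves: [-1, 0, -0.001, 0.0005, 0.2, 0, 0, -1, 0, -0.001, 0.0005, 0.2, 0, 0, -1, 0, -0.001, 0, 0.2, 0, 0, -1, 0, -0.001, 0, 0.2, 0, 0, -1, 0, -0.001, 0, 0.2, 0, 0]

```text
clock: 10.7
tcp_pos: [0.4848, -0.0504, 0.1083]
orientation: [0.002, 0.753, 0.658, 0.007]
wrist_force: [7.4, -0.0, -8.6]
finger_gap: 0.0286
```

Run:
```python
from h import *
C,im=shot("scene","s7.png");C,im3=shot("side","d7.png");s=env.get_state();print(s["tcp_pos"],s["wrist_force"],s["clock"])
a=cv2.resize(im[200:290,250:340],None,fx=4.4,fy=4.4,interpolation=cv2.INTER_CUBIC)
b=cv2.resize(im3[210:300,280:370],None,fx=4.4,fy=4.4,interpolation=cv2.INTER_CUBIC)
cv2.imwrite("pics/c7.png",np.hstack([a,b]))
```

```text
[ 0.48480165 -0.05042289  0.10833573] [ 6.88983402 -0.52042508 -8.16397961] 10.8
```

View pics/c7.png

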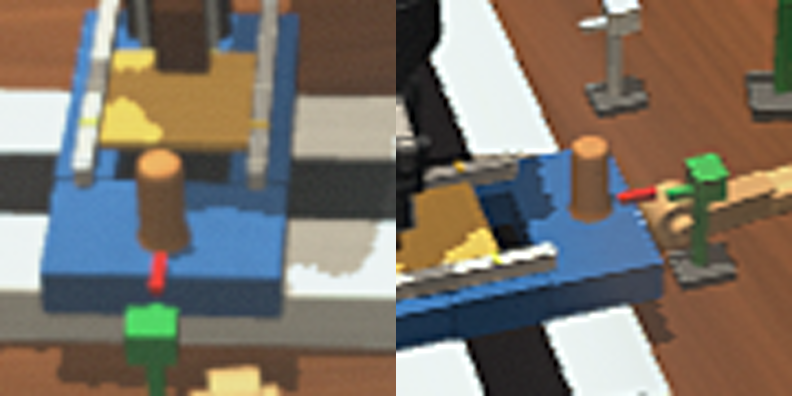

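With -1 mm per row the gate creeps back about 1 mm per row. The pointer is still aligned. I'll regain the 4.5 mm and hold with about 2 mm of bias per row.

Request:
carry_out:
  moves: [-1, 0, -0.004, 0, 0.3, 0, 0, -1, 0, -0.003, 0, 0.3, 0, 0, -1, 0, -0.003, 0, 0.3, 0, 0, -1, 0, -0.0025, 0, 0.2, 0, 0, -1, 0, -0.002, 0, 0.2, 0, 0]

```text
clock: 11.42
tcp_pos: [0.4795, -0.0497, 0.1083]
orientation: [0.001, 0.753, 0.658, 0.006]
wrist_force: [9.3, 1.9, -9.1]
finger_gap: 0.0287
```

Request:
carry_out:
  moves: [-1, 0, -0.002, 0, 0.2, 0, 0, -1, 0, -0.002, 0, 0.2, 0, 0, -1, 0, -0.002, 0, 0.2, 0, 0, -1, 0, -0.002, 0, 0.2, 0, 0, -1, 0, -0.002, 0, 0.2, 0, 0]

```text
clock: 12.05
tcp_pos: [0.4791, -0.0497, 0.1083]
orientation: [0.001, 0.753, 0.658, 0.006]
wrist_force: [8.3, 0.9, -10.1]
finger_gap: 0.0285
```

Run:
```python
from h import *
ts=env.get_state()
C,im=shot("scene","s8.png");D,im3=shot("side","d8.png");s=env.get_state();print(s["tcp_pos"],s["wrist_force"],s["clock"])
th=np.deg2rad(-7.5);ex=np.array([np.cos(th),np.sin(th)]);ey=np.array([-ex[1],ex[0]])
for n in("scene0","s6","s7","s8"):
    i=cv2.imread(f"pics/{n}.png");h=cv2.cvtColor(i,cv2.COLOR_BGR2HSV);m=cv2.inRange(h,(14,120,70),(32,255,255))
    u0=(318,350) if n=="scene0" else (276,282)
    e=[]
    for u in range(*((318,324) if n=="scene0" else (276,282))):
        r=np.flatnonzero(m[205:245,u])+205
        p=ray(C,(u,r.max()+.5),.072);e.append(ex@p[:2])
    red=cv2.inRange(h,(0,170,120),(4,255,255))[255:270,270:345];ys,xs=np.nonzero(red);
    p=ray(C,(xs.mean()+270,ys.mean()+255),.072);print(n,"edge",np.median(e).round(4),"ptr y",(ey@p[:2]).round(4))
```

```text
[ 0.47904296 -0.04967769  0.10833192] [ 8.42517236  0.59452203 -9.75249844] 12.15
scene0 edge 0.5647 ptr y 0.1106
s6 edge 0.5394 ptr y 0.0134
s7 edge 0.5395 ptr y 0.0134
s8 edge 0.5358 ptr y 0.0134
```

```bash
python3 -c "
from workcell import env
env.hand_in();s=env.get_state();print(s['tcp_pos'],s['wrist_force'],s['finger_gap'],s['clock'])"
```

```text
the job is handed in; nothing more can be done
the job is handed in; nothing more can be done
```

I slid the head by its knob to the small green mark with the gate shut. Then I gripped the gate's tab, pulled it to half travel, and handed in at about 12 s while still holding it there.

- **Pointer:** it measured 0.0134 m along the rail, against 0.0135–0.015 m for the mark in most measurements. One side-camera reading of the tooth disagreed by 4–6 mm, but the view from above showed the two within 2 mm.
- **Gate:** the tool position gave about 31 mm of opening and the scene camera about 29 mm. The pull was about 8.4 N, where 7.8 N is expected at half travel.
- **Creep:** while holding, the gate drifted back about 5 mm once. I recovered it and it stayed steady with a small standing pull on every move.
- **Not checked:** I had no picture views left for the final state, so the last check was numeric only. I did not measure the jar, plane or neck afterwards. Nothing in the moves or forces suggested contact with them. After hand-in the robot returned no state, so the last second is unconfirmed.

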